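Put the hoof kit and the fencing kit right

ROBOT

A 6-joint arm with a two-finger parallel gripper is mounted at the origin on the work surface. World frame = base frame: x ahead of the robot, y to its left, z up, the work surface at z = 0. Lengths are in m, angles in rad, forces in N, time in s.
With the tool pointing down it reaches from about 0.275 to 1 m from the base axis. Payload 8.4 kg.
Tool frame: the origin (TCP) lies on the centre line of the jaws, within the pads' length; the fingertips stand 17 mm ahead of it and the grasp point (between the pads) lies 2 mm behind it (bot.tcp_to_tips is the z of the fingertips in the tool frame, in m); z points along the fingers, y is the line along which they close (so a half turn about z gives the same grasp; the last joint's range is limited). The gripper opens to 85 mm and grips with 20 to 120 N. Pads are 22 mm wide; open, the fingers measure 114 mm over their backs; the gripper's body (76 mm by 85 mm) begins 54 mm behind the grasp point. The pads swing forward as they close: fully open they stand 13 mm farther back than shut.
Start: joints at [-1.108, 0.353, 1.633, -0, 1.155, -0.002], TCP at [0.28, -0.559, 0.214] pointing down, gripper open.
Joint ranges: [-2.63, 2.63], [-0.92, 2.1], [0.06, 2.66], [-1.3, 4.44], [0, 2.69], [-3.02, 3.02]. Speed limits (rad/s): [2.22, 2.22, 2.79, 3.14, 3.14, 3.14].

INTERFACE

Orientations are given as a unit quaternion [x, y, z, w].
In Python, from workcell import bot, hand, kinematics, get_obs, vision, hand_in gives the robot as it stands. The module is installed in compiled form; this text tells all that it offers. Calls block until the motion is done:
- bot.reach(position, orientation): joint-space move of the TCP to a pose.
- bot.servo_line(position, ori=None, velocity=0.15): straight line of the TCP; ori=None keeps the orientation; velocity is the mean speed in m/s.
- bot.goto_joints(angles): joint-space move.
- hand.move_gripper(opening, strength=None): finger opening in m; strength is the grip in N (None keeps the last); returns when the fingers have stopped.
- bot.dwell(seconds).
- kinematics.solve_ik(position, orientation): joint angles nearest the present ones, or None.
- get_obs(): the state.
- vision.read_camera(name): name is "scene" or "top" or "wrist"; returns a dict with "frame" (384x512x3 uint8, red, green, blue), "intrinsics" (3x3 intrinsics, pixels), "view" (4x4, takes a point from world to camera coordinates). Camera axes: x right, y down, z forward; pixel columns grow to the right and rows downward; lengths in m; the calibration is good to about 2 mm. A picture is of the moment at which its call begins. There is no depth.
A pose or a line that the arm cannot do raises bot.IKError and nothing moves.
- hand_in(): hands the job in; it is judged then, once.
The state is a dict: "time_s": time; "joint_pos": joint angles; "joint_vel": joint speeds; "joint_efforts": joint torques, N m; "position": TCP position; "orientation": TCP orientation; "wrist_force": force on the tool from outside, world axes, zero at the start; "ft_torque": the same for the moment, N m; "gripper_width": finger opening in m; "grip_force": force on a finger pad.
Only numpy, scipy, OpenCV 4.12 (cv2) and the standard library are available. Lean on these libraries where they do the work, as an engineer would, in place of code of your own. Each camera call takes 0.05 s, during which the arm holds its last target. There are 200 camera calls.

TASK

Make up the two kits: yellow hoof pick and green balm tin in the blue tray, steel spanner and glass jam jar in the green tray, each tool lying flat, centred along its tray's white strip, and each container upright in the middle of the white disc. The two tools are in each other's places, so swap them; the empty black mat is free for laying one aside. Set the jar down gently, never dropping or knocking it, and leave the red tin, mug and hammer where they are.

Things in the scene. Friction and masses are not known exactly. Their poses are not given: they have to be found in the camera images.
- hoof_tray: blue plastic tray, hoof kit, fixed, 190 x 160 mm; floor 6 mm above the bench, lip 3 mm above the floor. Origin: centre of underside; z up, x along the 190 mm side. White on the floor: strip 166 x 52 mm along x, centred at x = 0, y = -40 mm (for a tool, either way round); disc 70 mm across at x = 0, y = +40 mm (for a round container). At the start the spanner lies on the strip; the disc is empty
- fence_tray: green plastic tray, fencing kit, fixed, 190 x 160 mm; floor 6 mm above the bench, lip 3 mm above the floor. Origin: centre of underside; z up, x along the 190 mm side. White on the floor: strip 166 x 52 mm along x, centred at x = 0, y = -40 mm (for a tool, either way round); disc 70 mm across at x = 0, y = +40 mm (for a round container). At the start the hoof pick lies on the strip; the disc is empty
- mat: black rubber mat, fixed, 190 x 120 x 3 mm, lying flat on the bench and empty at the start: the free spot. Origin: centre of the underside, x along the 190 mm side
- hoof_pick: yellow plastic hoof pick lying flat, 140 mm long along its x, 90 g. Straight yellow handle 24 mm wide (28 mm at the butt) and 22 mm high from x = -70 to +35 mm; steel hook from there to x = +70 mm, bent to y = +28 mm. Origin: centre of the length, on the underside, which is a good place to grip across the handle (along y); z up
- spanner: steel adjustable spanner lying flat, 160 mm long along its x, 180 g, 16 mm high all over. Handle 20 mm wide from x = -80 to +28 mm; jaw head up to 44 mm wide from there to x = +80 mm. Origin: centre of the length, on the underside, a good place to grip across the handle (along y); z up
- jam_jar: empty clear glass jam jar with a brass-coloured lid, standing, 58 mm across and 72 mm high, 150 g. Origin: centre of the underside, z up
- balm_tin: round green tin of hoof balm with a white spot on its lid, standing, 60 mm across and 36 mm high, 130 g. Origin: centre of the underside, z up
- polish_tin: round red tin with a dark spot on its lid, 60 mm across, 36 mm high: belongs to neither kit. Origin: centre of the underside
- mug: white mug, 68 mm across, 75 mm high, with a handle on its +y side: belongs to neither kit. Origin: centre of the underside
- hammer: red-handled claw hammer lying flat beyond the trays, 305 mm long along its x (head towards +x), 32 mm high: belongs to neither kit. Origin: on the underside, near the middle of the length
Mind the look-alikes: they are no part of the job. Several things have the shape of the hoof_pick; the one meant has the colours described above.

How it is judged:
By the outcome, as a careful person would: the job done as asked, in the order asked, and still so for the second after the job is handed in, with the robot touching nothing.
It also fails if it takes over 131 s, if anything falls off the work surface, if the arm or the gripper's body presses on something with over 40 N, if the wrist force passes 120 N, or if a joint passes its speed limit or range.

## Working session

There is one attempt and no reset: what is moved stays moved. The work goes in short steps, each a Python script; the robot and the scene stay as the last script left them, time stands still between calls to the robot, and variables do not carry over. Pictures are saved under pics/ and viewed, at most 14 in all, crops included, and the job is handed in when it is done.

```bash
mkdir -p pics; python3 - <<'E'
from workcell import bot,hand,get_obs,vision
import cv2,numpy as np
for n in ("top","scene"):
    c=vision.read_camera(n); cv2.imwrite(f"pics/{n}0.png",c["frame"][:,:,::-1]); 
    np.savez(f"{n}0.npz",**c); print(n,c["intrinsics"].round(1).tolist(),c["view"].round(3).tolist())
o=get_obs();print(o["time_s"],o["orientation"],bot.tcp_to_tips)
E
```

```text
top [[407.3, 0.0, 264.7], [0.0, 407.3, 189.6], [0.0, 0.0, 1.0]] [[-0.025, -1.0, -0.014, 0.033], [-0.995, 0.027, -0.092, 0.536], [0.093, 0.012, -0.996, 1.133], [0.0, 0.0, 0.0, 1.0]]
scene [[492.0, 0.0, 250.4], [0.0, 492.0, 186.4], [0.0, 0.0, 1.0]] [[0.723, 0.691, -0.017, -0.365], [0.463, -0.503, -0.73, -0.233], [-0.513, 0.52, -0.683, 1.605], [0.0, 0.0, 0.0, 1.0]]
0.1 [ 9.73113799e-01  2.30324046e-01 -1.45208047e-04 -5.88792280e-04] 0.017
```

View pics/top0.png

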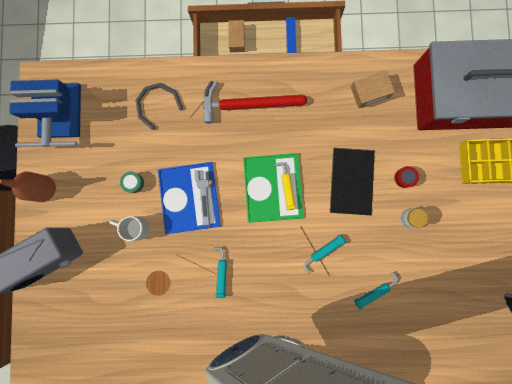

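View pics/scene0.png

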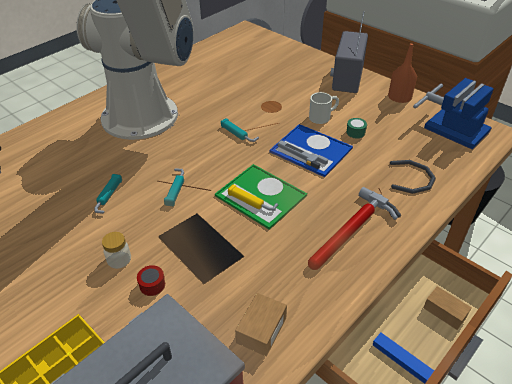

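The top view shows the blue tray at about (189,198) with the spanner, the green tray at (273,187) with the yellow pick, and the mat at (353,181). The green tin is at (131,182), the jar lid at (418,217), the red tin at (406,177) and the mug at (132,228). The scene view agrees.

```bash
cat > h.py <<'E'
import cv2,numpy as np
def cast(c,px,z):
    V=c["view"];R=V[:3,:3];t=V[:3,3];o=-R.T@t
    p=np.atleast_2d(np.asarray(px,float))
    d=np.c_[p,np.ones(len(p))]@np.linalg.inv(c["intrinsics"]).T@R
    return o+d*((z-o[2])/d[:,2])[:,None]
def blob(c,lo,hi,box=None,z=0,close=0):
    """largest blob in HSV range inside box (x0,y0,x1,y1): contour as world xy on plane z, pixel centre"""
    hsv=cv2.cvtColor(c["frame"],cv2.COLOR_RGB2HSV)
    m=cv2.inRange(hsv,np.array(lo),np.array(hi))
    if box:
        k=np.zeros_like(m);x0,y0,x1,y1=box;k[y0:y1,x0:x1]=1;m*=k
    if close:m=cv2.morphologyEx(m,cv2.MORPH_CLOSE,np.ones((close,close)))
    cs,_=cv2.findContours(m,cv2.RETR_EXTERNAL,cv2.CHAIN_APPROX_NONE)
    q=max(cs,key=cv2.contourArea)[:,0,:]
    return cast(c,q,z)[:,:2],q
def rect(w):
    """centre mm, long-side angle deg, sizes mm"""
    (x,y),(a,b),th=cv2.minAreaRect((w*1000).astype(np.float32))
    if a<b:a,b,th=b,a,th+90
    return np.round([x,y,(th+90)%180-90,a,b],1)
E
python3 - <<'E'
from h import *
c=dict(np.load("top0.npz"))
B=dict(blue=((105,120,60),(125,255,255),(150,155,228,240),.009),
green=((50,120,60),(75,255,255),(236,145,310,230),.009),
mat=((0,0,0),(180,255,60),(325,140,382,222),.003),
pick=((20,120,120),(35,255,255),(270,150,305,225),.015),
balm=((45,60,30),(90,255,255),(115,165,150,200),.036),
red=((170,100,60),(180,255,255),(390,160,425,195),.036),
lid=((15,80,80),(35,255,255),(395,200,435,235),.072),
spdark=((0,0,60),(180,60,190),(188,164,216,230),.016),
discB=((0,0,200),(180,60,255),(160,180,190,220),.006),
discG=((0,0,200),(180,60,255),(246,172,273,205),.006))
for n,(lo,hi,b,z) in B.items():
    w,q=blob(c,lo,hi,b,z); print(n,rect(w),w.mean(0).round(4),q.min(0),q.max(0))
a=c["frame"][140:240,110:310,::-1]; b=c["frame"][150:240,330:440,::-1]
im=np.zeros((600,800,3),np.uint8); im[:400]=cv2.resize(a,(800,400),interpolation=cv2.INTER_CUBIC); im[400:580,:220]=cv2.resize(b,(220,180)); cv2.imwrite("pics/crop.png",im)
print(-c["view"][:3,:3].T@c["view"][:3,3])
E
```

```text
blue [521.5 239.5   6.5 188.8 158.8] [0.5204 0.2394] [158 162] [219 233]
green [544.3  -4.5   3.  188.7 159.4] [ 0.5439 -0.0047] [244 153] [303 221]
mat [ 556.2 -234.7   -5.5  186.3  116.5] [ 0.5561 -0.2348] [331 149] [373 214]
pick [531.3 -48.2   6.4 104.9  26.2] [ 0.5296 -0.0479] [282 173] [295 209]
balm [567.1 395.7  88.5  66.1  57. ] [0.5669 0.3961] [120 172] [143 192]
red [ 534.8 -377.8    0.     0.     0. ] [ 0.5348 -0.3778] [406 186] [406 186]
lid [ 447.1 -383.9   88.5  107.6   91.6] [ 0.4471 -0.3837] [395 200] [434 234]
spdark [522.  192.6   5.7 159.8  42. ] [0.5279 0.1916] [194 170] [213 224]
discB [517.1 280.  -45.8  67.   66.4] [0.5171 0.2801] [163 188] [186 211]
discG [541.8  35.5  -1.5  66.8  63.7] [0.542  0.0355] [248 177] [270 200]
[0.42905448 0.00494775 1.17822185]
```

View pics/crop.png

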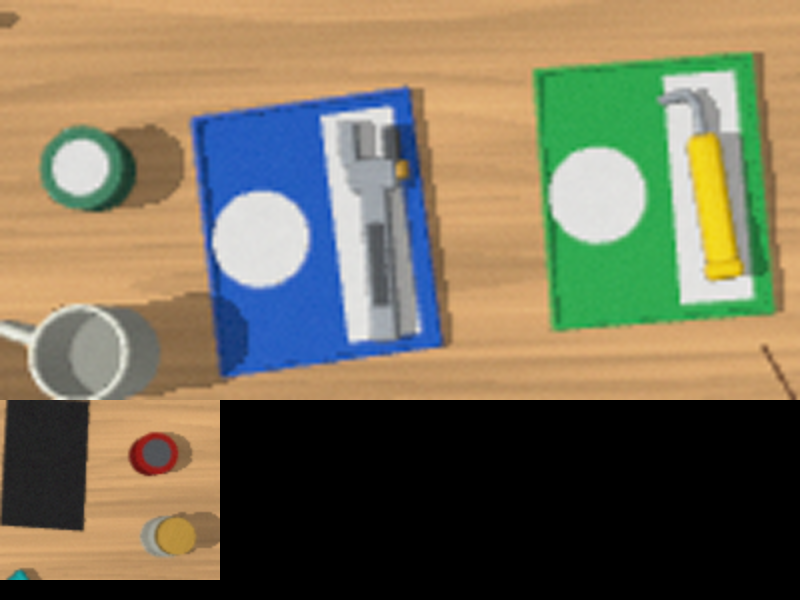

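The crop shows both tools with heads toward +x. The spanner handle crosses mid-length at about px (204.5,197.5), and the yellow pick is clear. Next I'll take a close look over the spanner with the wrist camera.

```bash
cat >> h.py <<'E'
from workcell import bot,hand,get_obs,vision
def Q(a): a=np.radians(a)/2; return [np.cos(a),np.sin(a),0,0]
def look(name,n="wrist"):
    c=vision.read_camera(n); np.savez(name+".npz",**c); cv2.imwrite(f"pics/{name}.png",c["frame"][:,:,::-1]); return c
def st(): o=get_obs(); print("t",round(o["time_s"],1),"p",np.round(o["position"],4),"w",round(o["gripper_width"],4),"g",round(o["grip_force"],1),"F",np.round(o["wrist_force"],1),"q",np.round(o["joint_pos"],2))
def proj(c,P):
    p=c["intrinsics"]@(c["view"][:3,:3]@np.array(P)+c["view"][:3,3]); return p[:2]/p[2]
E
python3 - <<'E'
from h import *
hand.move_gripper(.05)
bot.reach([.525,.197,.2],Q(6)); st()
c=look("w1"); print(c["view"].round(3).tolist(),proj(c,[.525,.197,.022]))
E
```

```text
t 3.3 p [0.5253 0.1964 0.2   ] w 0.05 g 0.0 F [-1.5 -0.2 -0.2] q [ 0.36  0.27  1.79 -0.    1.09  1.82]
[[0.104, -0.995, -0.001, 0.141], [-0.96, -0.1, 0.263, 0.493], [-0.262, -0.027, -0.965, 0.508], [0.0, 0.0, 0.0, 1.0]] [258.46980093 172.62905206]
```

View pics/w1.png

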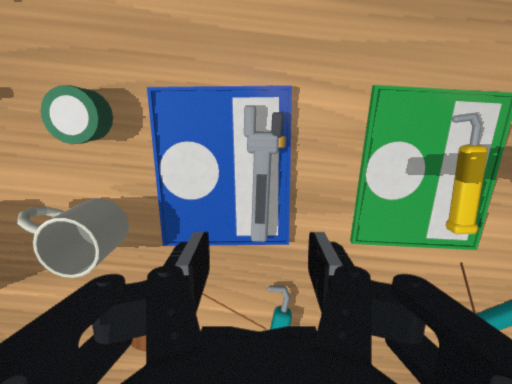

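The wrist view shows the spanner in the blue tray, its handle from about (262,155) to (260,240). The pick is at (468,190), the discs are at (190,170) and (395,170), and the tin lid at (69,115).

```bash
python3 - <<'E'
from h import *
c=dict(np.load("w1.npz"))
B=dict(blue=((105,120,60),(125,255,255),(140,75,305,255),.009),
green=((50,120,60),(75,255,255),(340,75,511,260),.009),
pick=((20,120,80),(35,255,255),(430,130,500,245),.02),
discB=((0,0,180),(180,60,255),(155,135,222,205),.006),
tinspot=((0,0,180),(180,60,255),(40,85,95,145),.036),
discG=((0,0,180),(180,60,255),(364,138,426,205),.006),
stripB=((0,0,0),(180,80,255),(225,90,288,246),.009),
)
for n,(lo,hi,b,z) in B.items():
    w,q=blob(c,lo,hi,b,z); print(n,rect(w),q.min(0),q.max(0))
g=cv2.cvtColor(c["frame"],cv2.COLOR_RGB2GRAY)
for r in (103,110,160,180,200,220,236,242): print(r,g[r,236:290:2])
E
```

```text
blue [520.  239.6   6.5 189.7 159.8] [147  86] [291 245]
green [543.   -3.8   2.9 189.9 163.4] [350  85] [510 249]
pick [528.1 -46.3  10.1 108.   38.3] [446 145] [487 233]
discB [515.6 279.1 -84.   68.6  67.9] [161 142] [218 198]
tinspot [568.1 400.8 -43.8  39.4  38.8] [50 95] [ 88 134]
discG [540.6  35.6  16.9  69.6  67.5] [366 142] [423 199]
stripB [521.3 196.6   6.5 173.6  57.5] [233  97] [283 241]
103 [209 206 208 209 209 208 208 207 208 207 209 208 208 205 206 208 204 204
 202 204 202 186  92  94  93  96  89]
110 [204 206 205 206 151 150 154 150 143 115 124 141 140 142 140 141 201 205
 206 207 206 191  90  88  92  90  91]
160 [209 208 209 207 208 208 206 205 200 149 151 151 152 151 148 145 131 100
 135 139 138 110  57  76  78  75  75]
180 [204 206 208 208 207 207 207 207 193 145 109  78  79  79  78  94 110 124
 138 139 139  95  58  74  75  68  75]
200 [201 207 206 205 205 207 208 207 150 143  85  78  76  80  80 125 100 137
 139 139 138  92  74  73  76  71  74]
220 [157 210 211 208 206 209 210 202 152 139  79  77  75  79  92 113 120 140
 142 143 142 103  73  73  76  71  80]
236 [ 82 100 101 101 101 100 102 107 152 157 152 154 149 149 141  96  58  63
  60  73  84  74  74  74  77  71  84]
242 [61 62 64 58 63 65 69 68 72 75 80 79 80 86 77 69 69 69 70 67 71 70 69 70
 69 75 95]
```

```bash
python3 - <<'E'
from h import *
c=dict(np.load("w1.npz"))
print(cast(c,[(260.5,160),(259.3,200),(258.6,236),(258.5,238.5),(258,104.5)],.022).round(4))
g=cv2.cvtColor(c["frame"],cv2.COLOR_RGB2GRAY)
print(g[98:115,250],g[98:115,276],g[228:246,258])
E
```

```text
[[0.5397 0.1962 0.022 ]
 [0.4927 0.1926 0.022 ]
 [0.4473 0.1887 0.022 ]
 [0.4441 0.1885 0.022 ]
 [0.5992 0.2053 0.022 ]]
[199 207 209 210 209 207 203 148 132 140 146 149 150 150 150 149 150] [199 200 202 201 200 202 204 204 207 206 207 206 206 201 119  78  80] [153 153 152 152 153 154 153 152 154 152 154 151 140  98  79  77  90 139]
```

```bash
cat >> h.py <<'E'
def carry(src,a0,dst,a1,zg,zp,close,opn,N,up=.14,rel=None,vdown=.06):
    """grip at src (yaw a0, TCP z zg), set down at dst (yaw a1, TCP z zp)"""
    hand.move_gripper(opn)
    bot.reach([*src,up],Q(a0)); bot.servo_line([*src,zg],velocity=.1)
    hand.move_gripper(close,N); st()
    bot.servo_line([*src,up],velocity=.12); st()
    bot.reach([*dst,up],Q(a1)); bot.servo_line([*dst,zp+.02],velocity=.12); bot.servo_line([*dst,zp],velocity=vdown/3); st()
    hand.move_gripper(rel or opn); bot.servo_line([*dst,up+.06],velocity=.2); st()
E
python3 - <<'E'
from h import *
carry((.5205,.1946),4.6,(.556,-.235),-5.5,.028,.0255,.01,.05,60)
look("w2")
E
```

```text
t 5.7 p [0.5205 0.1946 0.0281] w 0.0101 g 0.0 F [0.1 0.2 0.6] q [0.36 0.49 1.92 0.   0.73 1.85]
t 6.8 p [0.5199 0.1944 0.1393] w 0.0101 g 0.0 F [-0.   1.1 -0.7] q [0.36 0.33 1.85 0.   0.96 1.85]
t 10.4 p [ 0.5561 -0.2351  0.0256] w 0.0102 g 0.0 F [-0.8  0.9 -0.2] q [-0.4   0.55  1.81  0.    0.78  1.26]
t 11.9 p [ 0.5552 -0.2347  0.1988] w 0.0499 g 0.0 F [-0.9 -0.6  0.1] q [-0.4   0.33  1.7   0.    1.11  1.26]
```

View pics/w2.png

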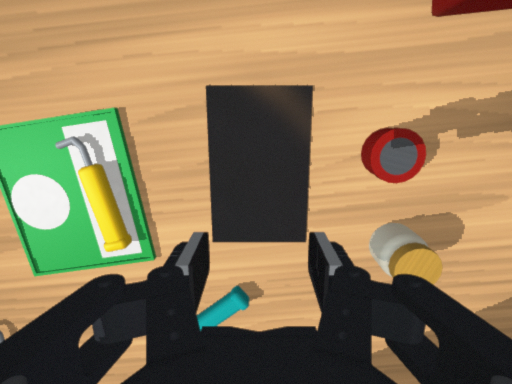

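The mat is still empty: the fingers closed on nothing. I'll check the spanner.

```bash
python3 - <<'E'
from h import *
bot.reach([.525,.197,.2],Q(5)); c=look("w3"); st()
E
```

```text
t 13.6 p [0.5254 0.196  0.2   ] w 0.0502 g 0.0 F [ 0.2 -0.4 -0.6] q [ 0.35  0.27  1.79 -0.    1.09  1.84]
```

View pics/w3.png

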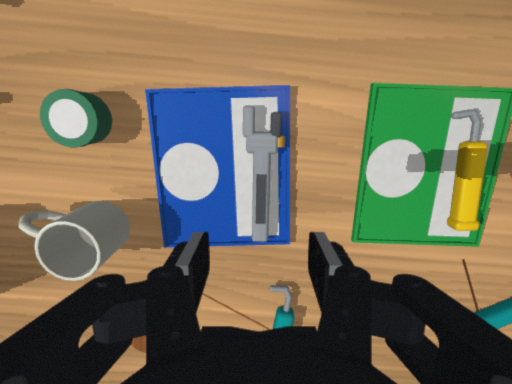

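The spanner hasn't moved, so the fingertips passed over it. I'll find the real tip height by gently touching the bare bench at a 20 mm opening.

```bash
python3 - <<'E'
from h import *
hand.move_gripper(.02)
bot.reach([.53,.118,.08],Q(5)); bot.servo_line([.53,.118,.024],velocity=.1)
f0=get_obs()["wrist_force"]; z=.024
while z>.004:
    z-=.001; bot.servo_line([.53,.118,z],velocity=.02)
    f=get_obs()["wrist_force"]-f0
    print(round(z,4),f.round(1),get_obs()["position"][2].round(4))
    if abs(f[2])>4: break
bot.servo_line([.53,.118,.1],velocity=.2); st()
E
```

```text
0.023 [-0.7 -1.2  0.8] 0.0235
0.022 [-1.1 -0.1  0.3] 0.022
0.021 [-1.5  0.   0.2] 0.0209
0.02 [-1.5  0.9  0.3] 0.0199
0.019 [-0.6  0.2  0.5] 0.0189
0.018 [-0.7 -0.6 -0. ] 0.0179
0.017 [-0.4  0.2  0.5] 0.0169
0.016 [-0.3  0.1  0.4] 0.0159
0.015 [-1.4  0.7  0.2] 0.0149
0.014 [-1.6 -0.2  1.1] 0.0139
0.013 [-1.3  0.2 -0.6] 0.013
0.012 [-1.6 -0.1  0.5] 0.0119
0.011 [-0.8 -0.6 -0.4] 0.0109
0.01 [-0.6  0.3  0.5] 0.0099
0.009 [-1.6  0.7  0.4] 0.0089
0.008 [-1.6  1.1  0.3] 0.0079
0.007 [-1.2 -0.2  0.9] 0.0069
0.006 [-1.   1.   0.7] 0.0059
0.005 [-0.5  0.3  0.2] 0.0049
0.004 [-1.3 -0.2  0.6] 0.0039
t 21.0 p [0.5296 0.1179 0.0995] w 0.0196 g 0.0 F [ 0.8  0.  -0.7] q [ 0.22  0.37  1.91 -0.    0.87  1.7 ]
```

```bash
python3 - <<'E'
from h import *
z=.005; bot.servo_line([.53,.118,z],velocity=.1)
f0=get_obs()["wrist_force"]
while z>-.02:
    z-=.001; bot.servo_line([.53,.118,z],velocity=.02)
    f=get_obs()["wrist_force"]-f0
    if abs(f[2])>4: break
print(z,f,get_obs()["position"])
c=look("s4","scene")
bot.servo_line([.53,.118,.1],velocity=.2); st()
cv2.imwrite("pics/s4c.png",cv2.resize(c["frame"][80:240,180:390,::-1],(788,600),interpolation=cv2.INTER_CUBIC))
E
```

```text
-0.017000000000000008 [-1.07397326 -0.40809195  5.40047044] [ 0.53015979  0.11803348 -0.01669354]
t 28.4 p [0.5294 0.1179 0.0992] w 0.0198 g 0.0 F [-0.   0.2  0.5] q [ 0.22  0.37  1.91 -0.    0.87  1.7 ]
```

View pics/s4c.png

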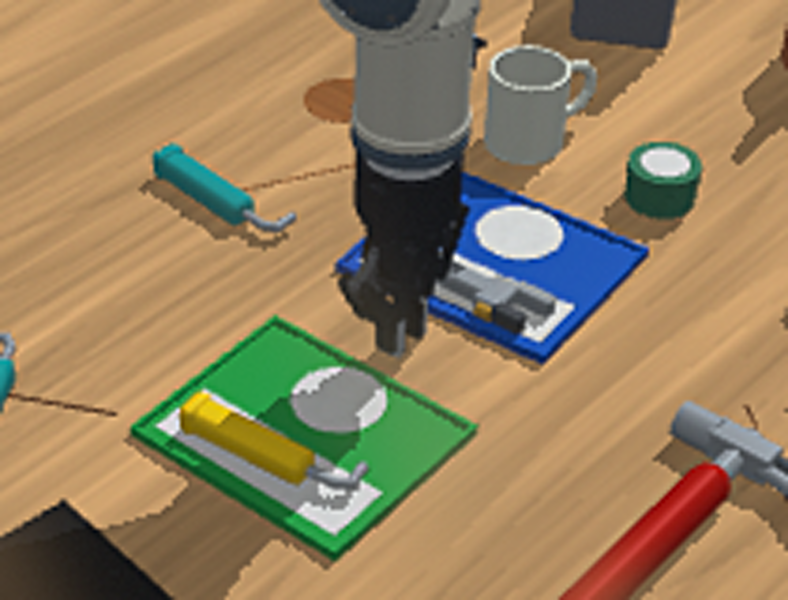

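The fingertips touch the bench at crop (395,352), px (285,174), when the reported z is −0.0165. So the true tips are about 33 mm higher than the stated offset implies. I'll check xy as well, and whether the offset follows the tool frame.

```bash
python3 - <<'E'
from h import *
c=dict(np.load("s4.npz")); print(cast(c,[(285.3,173.9),(281.5,174),(289,174)],0).round(4))
# where do tips lie in wrist picture? inner fingertips seen at ~(208,235) and (309,235), opening 50 mm
w=dict(np.load("w3.npz"))
V=w["view"]; p=np.array([.5254,.196]); 
for dz in (.017,.0,-.0165):
    for s in (-1,1): 
        u=np.array([-np.sin(np.radians(5)),np.cos(np.radians(5))])*s*.025
        print(dz,s,proj(w,[p[0]+u[0],p[1]+u[1],.2-dz]).round(0))
E
```

```text
[[ 0.54    0.1049 -0.    ]
 [ 0.5325  0.0973  0.    ]
 [ 0.5479  0.1116  0.    ]]
0.017 -1 [300. 222.]
0.017 1 [220. 222.]
0.0 -1 [303. 232.]
0.0 1 [216. 232.]
-0.0165 -1 [308. 244.]
-0.0165 1 [212. 244.]
```

xy is right, and only the tool z is off: the tips are 16.5 mm behind the reported TCP. I'll correct for this and retry.

```bash
python3 - <<'E'
from h import *
carry((.5205,.1946),4.6,(.556,-.235),-5.5,-.0065,-.009,.01,.05,60,up=.1)
look("w5")
E
```

```text
t 30.8 p [ 0.5209  0.1947 -0.0057] w 0.0185 g 59.3 F [-1.6 -0.7  7. ] q [ 0.36  0.55  1.93 -0.    0.67  1.85]
t 31.8 p [0.5199 0.1944 0.0993] w 0.0183 g 58.7 F [-0.1  0.7 -3.4] q [0.36 0.39 1.88 0.   0.88 1.85]
t 35.5 p [ 0.5558 -0.2349 -0.0087] w 0.0185 g 59.6 F [-3.3  1.   5.8] q [-0.4   0.6   1.82  0.    0.72  1.26]
t 36.9 p [ 0.5553 -0.2347  0.1589] w 0.0497 g 0.0 F [0.2 0.5 0.2] q [-0.4   0.38  1.73  0.    1.03  1.26]
```

View pics/w5.png

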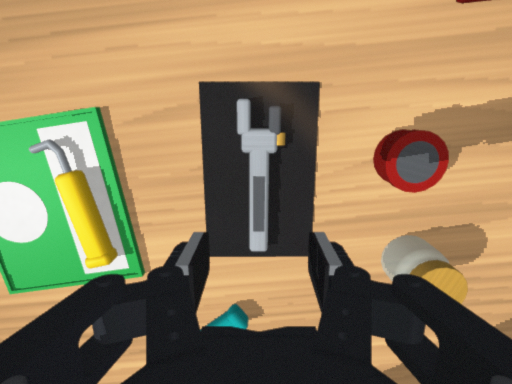

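The spanner lies on the mat, handle end at (258,250) and head tip at about (243,99). The pick handle runs from (70,172) to (100,265), and the jar lid is at (439,284).

```bash
python3 - <<'E'
from h import *
c=dict(np.load("w5.npz"))
w,q=blob(c,(20,130,120),(35,255,255),(40,150,130,280),.022); print("pick",rect(w))
w,q=blob(c,(15,100,80),(35,255,255),(405,255,475,305),.072); print("lid",rect(w),q.min(0),q.max(0))
w,q=blob(c,(0,0,100),(180,80,255),(225,90,300,256),.019); r=rect(w); print("span",r,q.min(0),q.max(0))
# handle axis
hs=cv2.cvtColor(c["frame"],cv2.COLOR_RGB2GRAY); 
for r in (165,200,235): k=np.where(hs[r,235:285]>90)[0]+235; print(r,k.min(),k.max())
print(cast(c,[(258.5,165),(258.5,250),(243,99)],.019).round(4))
t=dict(np.load("top0.npz"))
w,q=blob(t,(18,100,80),(32,255,255),(408,206,430,228),.072); print("lidtop",rect(w),q.min(0),q.max(0))
s=dict(np.load("scene0.npz"))
w,q=blob(s,(15,100,80),(32,255,255),(100,230,130,252),.072); print("lidscene",rect(w),q.min(0),q.max(0))
E
```

```text
pick [529.1 -51.    4.9 106.7  37.1]
lid [ 461.8 -407.2   53.4   72.9   45. ] [410 255] [474 304]
span [ 554.4 -231.7   -6.2  158.2   38.7] [237  99] [277 251]
165 249 268
200 249 267
235 249 267
[[ 0.5699 -0.2356  0.019 ]
 [ 0.4767 -0.2266  0.019 ]
 [ 0.6345 -0.2269  0.019 ]]
lidtop [ 444.8 -390.9   42.5   52.3   52.2] [408 208] [428 227]
lidscene [ 451.2 -391.7  -36.1   71.6   66.5] [100 230] [129 251]
```

```bash
python3 - <<'E'
from h import *
bot.reach([.5487,-.0463,.16],Q(6)); c=look("w6")
w,q=blob(c,(20,130,110),(35,255,255),(225,120,300,256),.024); r=rect(w); print(r,q.min(0),q.max(0))
th=np.radians(r[2]); L=r[:2]/1000+.0175*np.array([np.cos(th),np.sin(th)]); print("origin",L)
assert abs(L-[.5487,-.0463]).max()<.008 and abs(r[2]-6)<6
carry(L,r[2],(.5252,.1998),6.5,-.0045,-.0042,.014,.055,50,up=.1)
look("w7")
E
```

```text
[529.7 -48.4   6.7 105.6  25.7] [245 147] [271 246]
origin [ 0.54708049 -0.04635826]
t 39.9 p [ 0.5476 -0.0464 -0.0038] w 0.023 g 49.7 F [-0.4 -0.3  5.2] q [-0.09  0.54  1.94 -0.    0.66  1.37]
t 40.9 p [ 0.5465 -0.0463  0.0994] w 0.0228 g 48.9 F [ 0.1 -0.9 -1.3] q [-0.09  0.38  1.9  -0.    0.87  1.37]
t 43.9 p [ 0.525   0.1997 -0.0038] w 0.0227 g 50.0 F [-3.1 -1.3  7.2] q [0.36 0.55 1.91 0.   0.68 1.82]
t 45.3 p [0.5245 0.1995 0.159 ] w 0.0551 g 0.0 F [-0.4  0.5  0.4] q [0.36 0.32 1.82 0.   1.   1.82]
```

View pics/w7.png

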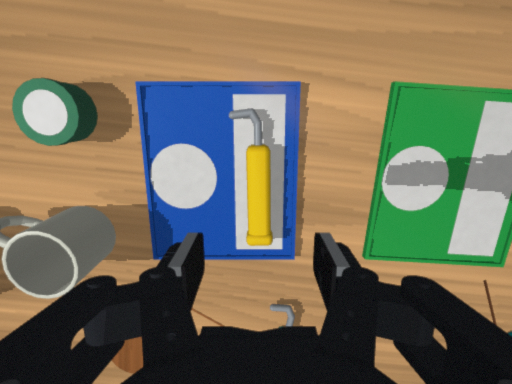

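The pick lies centred on the blue strip: handle on column 259 against strip centre 260. Now the spanner to green, then the balm tin.

```bash
python3 - <<'E'
from h import *
carry((.5555,-.2348),-5.5,(.5458,-.0441),3,-.0095,-.0062,.01,.05,60,up=.1)
look("w8")
c=dict(np.load("w7.npz"))
w,q=blob(c,(0,0,180),(180,60,255),(15,80,80,150),.036); print("tin spot",rect(w))
w,q=blob(c,(0,0,190),(180,60,255),(148,138,222,215),.006); print("discB",rect(w))
E
```

```text
t 48.8 p [ 0.5559 -0.235  -0.0087] w 0.0181 g 59.3 F [-1.3 -0.2  6.4] q [-0.4   0.6   1.82  0.    0.72  1.26]
t 49.9 p [ 0.5549 -0.2345  0.0992] w 0.0183 g 58.7 F [ 0.2 -0.3 -1.8] q [-0.4   0.45  1.78 -0.    0.92  1.26]
t 52.7 p [ 0.5456 -0.0441 -0.0057] w 0.0181 g 59.9 F [-3.   1.7  7.5] q [-0.08  0.54  1.94 -0.    0.66  1.44]
t 54.1 p [ 0.545  -0.0441  0.159 ] w 0.0497 g 0.0 F [-0.5  0.1  0.1] q [-0.08  0.3   1.85 -0.    0.99  1.44]
tin spot [567.9 401.  -83.5  39.6  38.6]
discB [515.8 279.  -83.5  68.4  68.3]
```

View pics/w8.png

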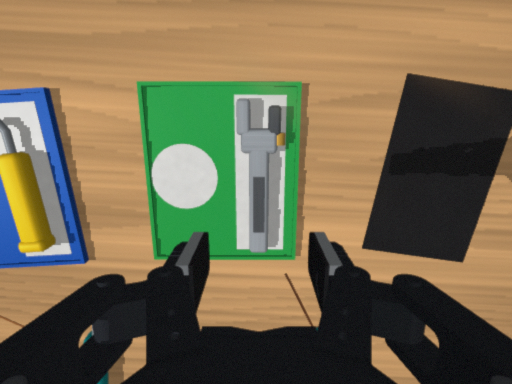

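The spanner is centred on the green strip: handle column 259 against strip 235–286. Next the balm tin, released with the jaws along the tray's x so they clear the pick.

```bash
python3 - <<'E'
from h import *
carry((.568,.401),0,(.516,.2791),96.5,-.012,-.0055,.05,.085,40,up=.13)
bot.reach([.50,-.33,.16],Q(0)); look("w9"); st()
E
```

```text
t 58.1 p [ 0.5683  0.4011 -0.0112] w 0.0574 g 42.0 F [-0.6 -1.1  5.9] q [ 0.61  0.71  1.6  -0.    0.83  2.18]
t 59.5 p [0.5675 0.4006 0.129 ] w 0.0577 g 42.8 F [-0.5  0.5 -1. ] q [ 0.61  0.54  1.54 -0.    1.06  2.18]
t 63.3 p [ 0.5158  0.279  -0.0052] w 0.0574 g 43.4 F [-2.5 -1.6  4.9] q [0.49 0.58 1.86 0.   0.7  0.38]
t 64.8 p [0.5153 0.2787 0.1888] w 0.0849 g 0.0 F [-0.2  1.1  0.7] q [ 0.49  0.32  1.74 -0.    1.08  0.38]
t 67.1 p [ 0.5005 -0.3292  0.1601] w 0.0847 g 0.0 F [-0.   0.3  0.4] q [-0.58  0.37  1.74  0.    1.03  0.98]
```

View pics/w9.png

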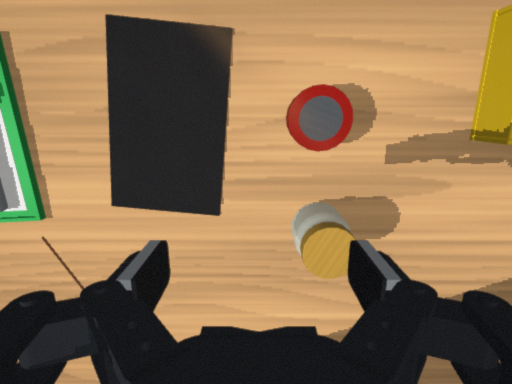

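The jar lid spans about (302–357, 222–279), centre about (330,250). The red tin is undisturbed at (320,118).

```bash
python3 - <<'E'
from h import *
c=dict(np.load("w9.npz")); print(cast(c,[(330,250),(302,250),(330,222),(330,279)],.072).round(4))
t=dict(np.load("top0.npz"))
w,q=blob(t,(18,120,80),(32,255,255),(402,200,435,235),.072,0); print(cast(t,[(417.8,217.5)],.072).round(4))
hsv=cv2.cvtColor(t["frame"],cv2.COLOR_RGB2HSV)
print(hsv[217,402:432].tolist()); print(hsv[204:232,419].tolist())
w5=dict(np.load("w5.npz")); print(cast(w5,[(439,286)],.072).round(4))
E
```

```text
[[ 0.447  -0.3933  0.072 ]
 [ 0.4469 -0.368   0.072 ]
 [ 0.4738 -0.3916  0.072 ]
 [ 0.4176 -0.3952  0.072 ]]
[[ 0.4454 -0.3925  0.072 ]]
[[28, 21, 143], [26, 27, 143], [37, 21, 157], [33, 14, 167], [35, 17, 162], [19, 94, 133], [21, 163, 125], [20, 175, 173], [20, 166, 192], [20, 170, 184], [20, 168, 187], [20, 172, 185], [20, 168, 187], [20, 162, 189], [20, 168, 182], [20, 166, 186], [20, 170, 180], [20, 168, 184], [20, 166, 186], [20, 166, 187], [20, 173, 180], [20, 166, 186], [20, 174, 180], [20, 167, 180], [20, 171, 177], [20, 160, 169], [18, 134, 141], [15, 125, 135], [15, 124, 136], [16, 124, 136]]
[[16, 121, 186], [16, 121, 187], [15, 117, 152], [15, 116, 132], [18, 137, 140], [19, 164, 182], [20, 163, 185], [20, 170, 180], [20, 171, 182], [20, 170, 182], [20, 163, 185], [20, 169, 183], [20, 178, 179], [20, 168, 184], [20, 168, 184], [20, 166, 187], [20, 166, 186], [21, 173, 183], [20, 169, 181], [20, 166, 184], [20, 168, 182], [20, 168, 185], [20, 170, 184], [18, 131, 171], [16, 124, 189], [16, 121, 185], [16, 120, 180], [16, 119, 182]]
[[ 0.4498 -0.3927  0.072 ]]
```

```bash
python3 - <<'E'
from h import *
carry((.4465,-.393),0,(.5412,.0357),93,.003,.0092,.05,.085,40,up=.14,vdown=.03)
bot.reach([.28,-.559,.214],Q(26.6)); st(); look("t2","top"); c=look("s2","scene")
cv2.imwrite("pics/t2c.png",cv2.resize(np.load("t2.npz")["frame"][140:240,110:310,::-1],(800,400),interpolation=cv2.INTER_CUBIC))
E
```

```text
t 69.6 p [ 0.4468 -0.3932  0.0039] w 0.0568 g 42.0 F [-1.6  0.9  6.1] q [-0.72  0.57  1.84 -0.    0.73  0.85]
t 70.9 p [ 0.446  -0.3926  0.1391] w 0.0564 g 42.6 F [ 0.  -1.  -1.5] q [-0.72  0.39  1.77  0.    0.99  0.85]
t 75.8 p [0.5412 0.0357 0.0099] w 0.0564 g 43.5 F [-2.7  0.2  7.4] q [ 0.06  0.51  1.95 -0.    0.68  0.01]
t 77.2 p [0.5404 0.0356 0.1989] w 0.0852 g 0.0 F [-0.5  0.1 -0. ] q [ 0.06  0.24  1.83 -0.    1.08  0.01]
t 79.6 p [ 0.2808 -0.5585  0.214 ] w 0.0851 g 0.0 F [ 0.8 -0.3 -0.1] q [-1.11  0.35  1.63  0.    1.15 -0.  ]
```

View pics/t2c.png

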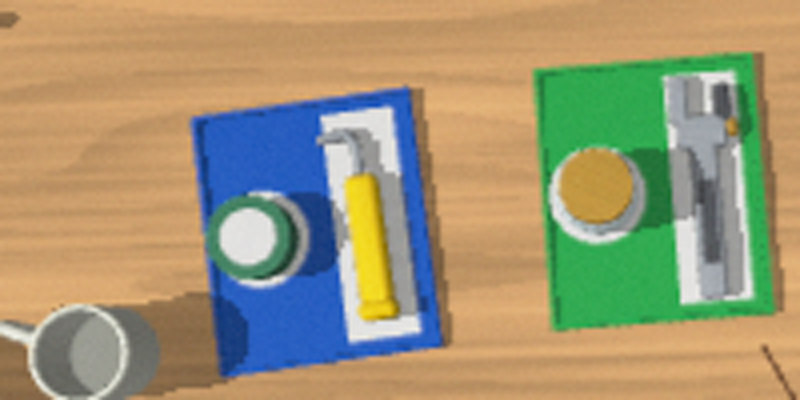

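View pics/s2.png

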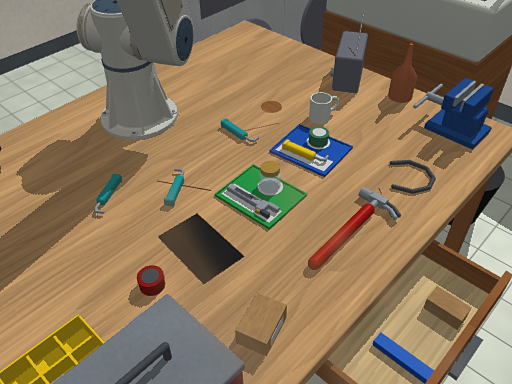

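Both kits look complete: tin at crop (252,240), jar lid at (596,186), both upright. Now a quick numeric check of the offsets.

```bash
python3 - <<'E'
from h import *
c=dict(np.load("t2.npz"))
w,q=blob(c,(0,0,190),(180,60,255),(161,188,182,210),.042); print("tin",rect(w),"want 516 279")
w,q=blob(c,(15,120,90),(30,255,255),(245,172,275,200),.078); print("lid",rect(w),"want 541.4 35.6")
w,q=blob(c,(20,120,120),(35,255,255),(188,175,215,225),.02); r=rect(w); th=np.radians(r[2]); print("pick",r,r[:2]+17.5*np.array([np.cos(th),np.sin(th)]),"want 525.2 199.8 6.5")
d=dict(np.load("w8.npz")); w,q=blob(d,(0,0,60),(180,70,175),(232,92,276,258),.022); r=rect(w); print("span",r,"want 545.8 -44 3",q.min(0),q.max(0))
E
```

```text
tin [516.7 280.7  88.5  36.8  36.6] want 516 279
lid [541.7  34.8  -1.5  49.1  46.2] want 541.4 35.6
pick [508.6 197.7   6.8 105.   26.5] [525.97689639 199.77206945] want 525.2 199.8 6.5
span [545.2 -41.5   3.8 158.   37.3] want 545.8 -44 3 [236  98] [275 251]
```

```bash
python3 -c "
from workcell import hand_in
print(hand_in())"
```

```text
the job is handed in; nothing more can be done
None
```

Both kits are made up and the job is handed in at about 80 s: tin, jar and pick measured within about 2 mm of centre and the spanner centred on its strip to within what I could measure, the jar set down without a knock, and the red tin, mug and hammer left untouched.

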